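# Load the weight hanger and hang it on the load cell

### The job

Build up the calibration load for the load cell: slide the medium slotted mass onto the weight hanger, on top of the large mass that is already there, with its slot facing the opposite way to the large mass's slot so that neither can slide off. Then hang the loaded hanger upright in the fork of the load cell, its head resting on top of the two prongs, and push the keeper pin fully home through both prongs so that the hanger cannot come out. The small mass is not needed: leave it where it lies.

Things in the scene. Friction and masses are not known exactly. Their poses are not given: they have to be found in the camera images.
- hanger: Loose steel weight hanger, 0.12 kg, standing on the desk: base plate 54 mm diameter, 5 mm thick; 6 mm stem on its axis; on top a dark knurled round head, 20 mm diameter, 10 mm tall, from 47 to 57 mm above the hanger's underside (grip it here). Origin: centre of the underside of the base plate; z up along the stem; its yaw has no meaning.
- hanger_neck (a point): Point on the hanger's axis at the underside of its head, 47 mm above the underside of the base plate.
- mass_large: Loose brass disc, 60 mm diameter, 10 mm thick, 0.20 kg, already on the hanger's plate, with a 10 mm wide radial slot from the centre (round end, stem in it) out through the rim. Origin: centre of the underside; +x points from the centre out along the slot to its open mouth; z up. The slot may face any way.
- mass_large_slot (a point): Mouth of the large mass's slot: on the rim, 30 mm from the disc's centre, at half thickness.
- mass_medium: Loose brass slotted disc, 50 mm diameter, 10 mm thick, about 0.14 kg, slot 10 mm wide, lying flat on the desk at the right of the hanger or at the left in front of the stand (may have swapped places with the small mass). Origin and axes as the large mass. On the hanger its underside lies 15 mm above the hanger's underside; 22 mm of bare stem then remain under the head.
- mass_medium_slot (a point): Mouth of the medium mass's slot: on the rim, 25 mm from the disc's centre, at half thickness.
- mass_small: Loose brass slotted disc, 40 mm diameter, 10 mm thick, lying flat on the desk; not needed. Origin and axes as the large mass.
- stand: Fixed stand: base 220 x 120 x 12 mm, post at the far end with a 24 mm square beam load cell (top z 180 mm) reaching along -x (to the robot). Under its free end a steel fork, z 144 to 156 mm, 34 mm wide; its 10 mm slot opens along -x; prong tips 24 mm in front of fork_seat, beam end 45 mm behind it. Origin: centre under the base; y left, z up.
- fork_seat (a point): Point on the fork's top face, 156 mm above the desk, at the inner end of the slot, where the hanger's axis belongs and the underside of its head rests on both prongs. Axes as the stand's.
- keeper_pin (a joint): Captive steel pin, 6 mm diameter, along the stand's y through both prongs at half their thickness (z 150 mm), 11 mm in front of fork_seat. Value: how far it is backed out to the left (stand +y), in m: 0 = fully home, head against the left prong; about 0.029 = backed out, slot clear. About 2 N of friction; stays where it is left.
- pin_head (a point): Centre of the outer (left) face of the keeper pin's head, 14 mm diameter, 6 mm thick. Push it along the stand's -y. When home this face is 23 mm to the left of the slot's middle.

How it is judged:
By the outcome, as a careful person would: the job done as asked, in the order asked, and still so for the second after the job is handed in, with the robot touching nothing.
It also fails if it takes over 72 s, if anything falls off the work surface, if the arm or the gripper's body presses on something with over 40 N, if the wrist force passes 120 N, or if a joint passes its speed limit or range.

### The arm

A 7-joint arm with a two-finger parallel gripper is mounted at the origin on a cart in front of the work surface, level with it; the furniture and walls round the work are solid. World frame = base frame: x ahead of the robot, y to its left, z up, the work surface at z = 0. Lengths are in m, angles in rad, forces in N, time in s.
With the tool pointing down it reaches from about 0.425 to 0.975 m from the base axis. Payload 16.7 kg.
Tool frame: the origin (TCP) lies midway between the tips of the shut fingers; the grasp point (between the pads) lies 19 mm behind it; z points along the fingers, y is the line along which they close (so a half turn about z gives the same grasp; the last joint's range is limited). The gripper opens to 85 mm and grips with 20 to 120 N. Pads are 22 mm wide; open, the fingers measure 114 mm over their backs; the gripper's body (76 mm by 85 mm) begins 54 mm behind the grasp point. The pads swing forward as they close: fully open they stand 13 mm farther back than shut.
Start: joints at [1.042, 0.426, 0.074, 1.606, -0.034, 1.111, -0.067], TCP at [0.25, -0.627, 0.231] pointing down, gripper open.
Joint ranges: [-2.85, 2.85], [-0.5, 2.14], [-1.23, 1.37], [0.21, 2.46], [-1.02, 4.16], [0.16, 2.05], [-2.73, 2.73]. Speed limits (rad/s): [1.89, 1.89, 2.39, 2.39, 3.01, 3.01, 3.01].

### API

Orientations are given as [roll, pitch, yaw] about the fixed x, y, z axes, in that order (R = Rz(yaw) Ry(pitch) Rx(roll)).
In Python, from cell import * gives the robot as it stands. Calls block until the motion is done:
- move_to(position, orientation): joint-space move of the TCP to a pose.
- movel(position, orientation=None, rate=0.15, threshold=None): straight line of the TCP; orientation=None keeps the orientation; rate is the mean speed in m/s. With threshold (N) it stops when the force on the tool has changed by that much, and returns True; else False.
- move_j(angles): joint-space move.
- open_jaws() and grab(strength=None): open the fingers fully, or close them until they stop; strength is the grip in N (None keeps the last).
- pause(seconds).
- solve_ik(position, orientation): joint angles nearest the present ones, or None.
- get_image(name): name is "side" or "top"; returns a dict with "color" (384x512x3 uint8, red, green, blue), "fx", "fy", "cx", "cy" (pixels), "eye" and "orientation" of the camera in the world. Camera axes: x right, y down, z forward; pixel columns grow to the right and rows downward; lengths in m; the calibration is good to about 2 mm. A picture is of the moment at which its call begins. There is no depth.
A pose or a line that the arm cannot do raises MotionError and nothing moves.
- hand_in(): hands the job in; it is judged then, once.
Readings, each from a call of its own:
- get_clock(): time.
- get_qpos(): joint angles.
- get_dq(): joint speeds.
- get_joint_efforts(): joint torques, N m.
- get_eef_pos(): TCP position.
- get_eef_rot(): TCP orientation.
- get_ft_force(): force on the tool from outside, world axes, zero at the start.
- get_moment(): the same for the moment, N m.
- get_grip_width(): finger opening in m.
- get_grip_force(): force on a finger pad.
Only numpy, scipy, OpenCV 4.12 (cv2) and the standard library are available. Lean on these libraries where they do the work, as an engineer would, in place of code of your own. Each camera call takes 0.05 s, during which the arm holds its last target. There are 200 camera calls.

## Working session

There is one attempt and no reset: what is moved stays moved. The work goes in short steps, each a Python script; the robot and the scene stay as the last script left them, time stands still between calls to the robot, and variables do not carry over. Pictures are saved under pics/ and viewed, at most 10 in all, crops included, and the job is handed in when it is done.

```bash
mkdir -p pics; ls; python3 - <<'E'
from cell import *
import cv2
for n in ("top","side"):
    d=get_image(n); cv2.imwrite(f"pics/{n}0.png",d["color"][:,:,::-1])
    print(n,[d[k] for k in("fx","fy","cx","cy","eye","orientation")])
print(get_eef_pos(),get_eef_rot(),get_clock())
E
```

```text
pics
top [494.2687847192004, 494.2687847192004, 248.9599084117551, 186.51073181087767, array([ 0.31835038, -0.09502847,  1.32115228]), array([-2.96334395,  0.0078202 , -1.58202616])]
side [413.6243315231288, 413.6243315231288, 262.14159077328304, 196.81545687222743, array([0.02744494, 0.54818738, 0.92801918]), array([-2.37548766,  0.01731739, -2.50038868])]
[ 0.2494473  -0.62682465  0.23068724] [-3.14045903e+00  8.43380063e-05  3.78758097e-01] 0.1
```

View pics/top0.png

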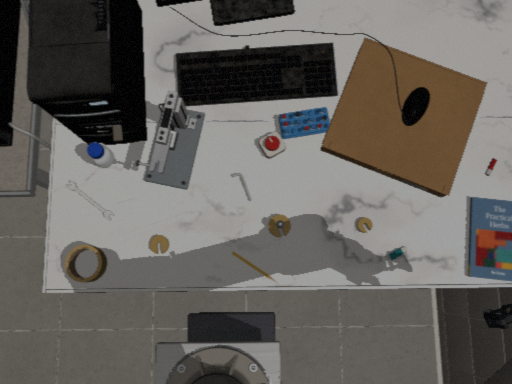

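View pics/side0.png

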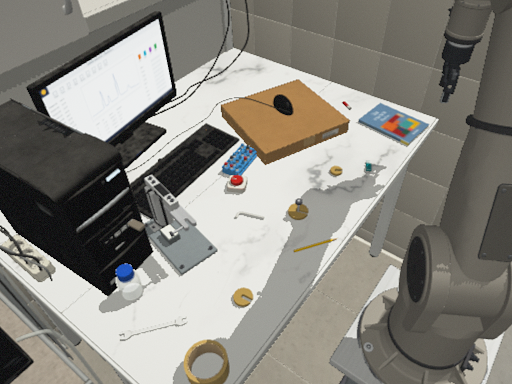

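Top: hanger at about (280,226), discs at (159,243) and (364,225), with the left one apparently larger, stand at (175,145). I'll enlarge these with a pixel-grid mosaic.

```bash
cat > h.py <<'E'
import numpy as np, cv2
from scipy.spatial.transform import Rotation as R
from cell import *
def proj(d,P):
    p=(np.atleast_2d(P)-d["eye"])@R.from_euler("xyz",d["orientation"]).as_matrix()
    return np.c_[d["fx"]*p[:,0]/p[:,2]+d["cx"],d["fy"]*p[:,1]/p[:,2]+d["cy"]]
def ray(d,uv,z):
    v=R.from_euler("xyz",d["orientation"]).apply([(uv[0]-d["cx"])/d["fx"],(uv[1]-d["cy"])/d["fy"],1])
    return d["eye"]+v*(z-d["eye"][2])/v[2]
def crop(d,c,w,h,s):
    x,y=int(c[0]-w/2),int(c[1]-h/2)
    im=cv2.resize(np.ascontiguousarray(d["color"][y:y+h,x:x+w,::-1]),None,fx=s,fy=s,interpolation=cv2.INTER_NEAREST)
    for k in range(x-x%10+10,x+w,10):
        cv2.putText(im,str(k),((k-x)*s,8),0,.3,(255,0,255)); cv2.line(im,((k-x)*s,8),((k-x)*s,14),(255,0,255))
    for k in range(y-y%10+10,y+h,10):
        cv2.putText(im,str(k),(0,(k-y)*s+4),0,.3,(255,0,255)); cv2.line(im,(18,(k-y)*s),(24,(k-y)*s),(255,0,255))
    return im
E
python3 - <<'E'
from h import *
d=get_image("top"); s=get_image("side")
a=[crop(d,c,32,32,8) for c in((159,243),(280,226),(364,225))]
b=[crop(s,c,32,32,8) for c in((243,298),(298,210),(336,170))]
cv2.imwrite("pics/m1.png",np.vstack([np.hstack(a),np.hstack(b)]))
cv2.imwrite("pics/m2.png",np.hstack([crop(d,(168,140),78,110,5),crop(s,(180,222),78,110,5)]))
for n,c in(("L",(159,243)),("H",(280,226)),("Rr",(364,225))): print(n,ray(d,c,.01))
for c in((243,298),(298,210),(336,170)): print(ray(s,c,.01))
E
```

```text
L [0.40588091 0.15219714 0.01      ]
H [ 0.44707101 -0.16866823  0.01      ]
Rr [ 0.4470544  -0.39149182  0.01      ]
[0.3977458 0.158541  0.01     ]
[ 0.4491653  -0.16905877  0.01      ]
[ 0.4453886  -0.38903571  0.01      ]
```

View pics/m1.png

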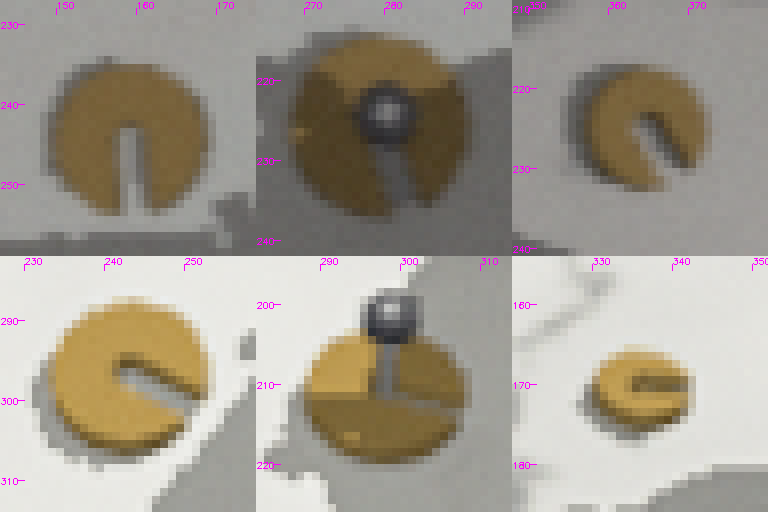

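View pics/m2.png

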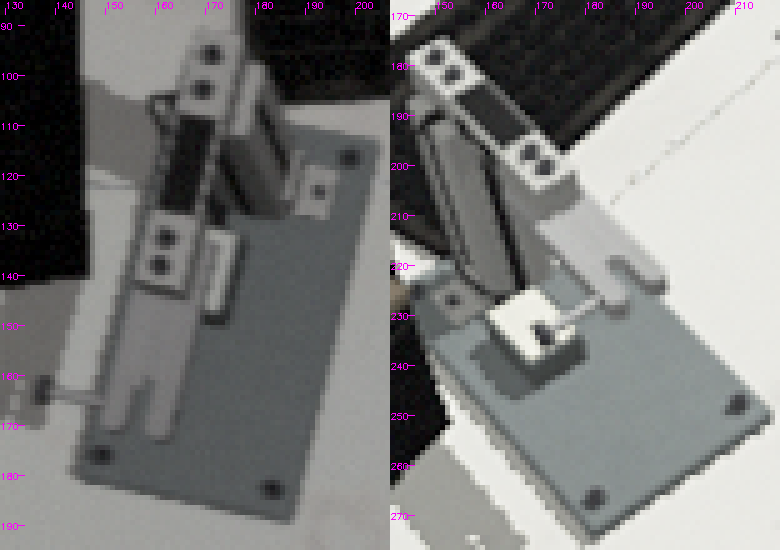

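Row 1 is the top view, row 2 the side view. The left disc (159,244) is about 19 px wide, so it is the 50 mm medium; its slot faces the robot (-x). The large mass's slot also faces roughly -x, from (280,223) to (283,234). The fork prongs end near (152,171) and (161,172) in the top view, with the pin head at (138,163). Next I'll fit models to get exact poses.

```bash
cat >> h.py <<'E'
from scipy.optimize import minimize
def outline(r,n=60):
    a0=np.arcsin(5/r/1000) ; a=np.linspace(a0,2*np.pi-a0,n); b=np.linspace(-np.pi/2,-3*np.pi/2,15)
    return np.vstack([r*np.c_[np.cos(a),np.sin(a)],.005*np.c_[np.cos(b),np.sin(b)]])
def render(d,x,r,z,S=4,box=None):
    o=outline(r); c,s=np.cos(x[2]),np.sin(x[2]); o=o@np.array([[c,s],[-s,c]])+x[:2]
    m=np.zeros((box[3]*S,box[2]*S),np.uint8)
    layers=[]
    for zz in np.linspace(z,z+.01,5):
        p=(proj(d,np.c_[o,np.full(len(o),zz)])-[box[0]-.5,box[1]-.5])*S
        cv2.fillPoly(m,[np.round(p*16-8).astype(np.int32)],255,shift=4)
    return cv2.resize(m,(box[2],box[3]),interpolation=cv2.INTER_AREA)/255.
def fit(d,x0,r,z,ignore=None):
    u=proj(d,[[x0[0],x0[1],z]])[0]; b=(int(u[0])-20,int(u[1])-20,40,40)
    hsv=cv2.cvtColor(np.ascontiguousarray(d["color"][b[1]:b[1]+40,b[0]:b[0]+40]),cv2.COLOR_RGB2HSV)
    m=np.clip((hsv[:,:,1].astype(float)-60)/80,0,1); w=np.ones_like(m)
    if ignore is not None:
        yy,xx=np.mgrid[:40,:40]; w[np.hypot(xx+b[0]-ignore[0],yy+b[1]-ignore[1])<ignore[2]]=0
    best=None
    for dy in (-.3,0,.3):
        q=minimize(lambda p:(w*(render(d,p*[.01,.01,.3],r,z,box=b)-m)**2).sum(),(np.array(x0)+[0,0,dy])/[.01,.01,.3],method="Nelder-Mead",options=dict(initial_simplex=None,xatol=1e-3,fatol=1e-3))
        if best is None or q.fun<best.fun: best=q
    return best.x*[.01,.01,.3],best.fun
E
python3 - <<'E'
from h import *
t=get_image("top"); s=get_image("side")
for n,d in(("top",t),("side",s)):
    ig=(279.9,223.5,5) if n=="top" else (298.2,200.3,5)
    print(n,"med",fit(d,[.404,.154,np.pi],.025,0))
    print(n,"small",fit(d,[.446,-.39,-2.3],.02,0))
    print(n,"large",fit(d,[.447,-.169,np.pi+.28],.03,.005,ig))
print("head",ray(t,(279.9,223.5),.057),ray(s,(298.2,200.3),.053))
# stand fit: base outline corners & fork tips
tp={"fl":(144.5,179),"fr":(188,189),"br":(205.5,114.5)}
for k,v in tp.items(): print(k,ray(t,v,.012))
for v in((182-.5+0,273),(215.5,249)): print("side",ray(s,v,.012))
E
```

```text
top med (array([0.40383062, 0.15314258, 3.30043042]), np.float64(40.378801963187236))
top small (array([ 0.44874235, -0.39292831, -2.64573381]), np.float64(31.922585724240676))
top large (array([ 0.44851511, -0.16573008,  3.43672093]), np.float64(42.81685151143791))
side med (array([0.4020918 , 0.1533596 , 3.19772241]), np.float64(34.58929269992311))
side small (array([ 0.44868946, -0.39364168, -2.04995368]), np.float64(16.554578046905036))
side large (array([ 0.4492071 , -0.16650616,  3.45666214]), np.float64(39.625671977124185))
head [ 0.44887705 -0.16591585  0.057     ] [ 0.44980073 -0.16755577  0.053     ]
fl [0.57851426 0.1947045  0.012     ]
fr [0.54958188 0.07670753 0.012     ]
br [0.75820474 0.03048845 0.012     ]
side [0.57318492 0.19702497 0.012     ]
side [0.55239344 0.08569522 0.012     ]
```

```bash
python3 - <<'E'
from h import *
t=get_image("top"); s=get_image("side")
np.set_printoptions(precision=4,suppress=True)
T=[ray(t,v,.18)[:2] for v in((170.1,95.1),(168.9,102.1),(161.9,131.7),(160.5,137.5))]
S=[ray(s,v,.18)[:2] for v in((149.3,177.7),(152.9,181.3),(168.3,197.1),(171.7,199.7))]
for B in(T,S):
    B=np.array(B); v=(B[2]+B[3]-B[0]-B[1]); print(B.tolist(),"yaw",np.arctan2(-v[1],-v[0]),np.linalg.norm(v)/2)
for d,tips,hole in((t,((151.1,170.9),(160.1,172.1)),(156.5,161.5)),(s,((185.9,228.5),(194.1,223.9)),None)):
    a,b=[ray(d,v,.156)[:2] for v in tips]; print("tips",a,b,"mid",(a+b)/2,"sep",np.linalg.norm(a-b))
    m=(a+b)/2; print("seat",m+.024*np.array([np.cos(.23),-np.sin(.23)]), hole and ray(d,hole,.156))
print("pinhead top",ray(t,(137.3,162.8),.15))
# IK feasibility of yaws
from math import pi
q0=get_qpos()
for yw in np.arange(-3.0,3.2,.3):
    a=solve_ik([.403,.153,.0],[pi,0,yw]); b=solve_ik([.409,-.178,.03],[pi,0,yw])
    print(round(yw,2),None if a is None else (a[0],a[6]),None if b is None else (b[0],b[6]))
# overlay for stand hypothesis done later
E
```

```text
[[0.752152278178088, 0.10067672805955467], [0.7343543049063535, 0.1032839446249685], [0.6601751182959954, 0.11878221735067586], [0.6458301663057344, 0.12184748195817578]] yaw -0.20042356248598184 0.0920941587011911
[[0.7525402287105524, 0.09744179697579658], [0.7345031523432727, 0.10135561514016628], [0.6598426292978867, 0.11832789593226206], [0.6463246857347664, 0.11972215586879331]] yaw -0.21370038315547926 0.09254312640810099
tips [0.5696 0.1474] [0.5664 0.1256] mid [0.568  0.1365] sep 0.022046375233053087
seat [0.5914 0.131 ] [0.5927 0.1349 0.156 ]
tips [0.5687 0.1542] [0.5626 0.1319] mid [0.5656 0.1431] sep 0.023195227540902974
seat [0.589  0.1376] None
pinhead top [0.5915 0.1828 0.15  ]
-3.0 (np.float64(0.3559828378998952), np.float64(0.3807768623338492)) (np.float64(0.7679211902586819), np.float64(1.5795537005620233))
-2.7 (np.float64(0.2099407979308159), np.float64(0.8072444324259158)) (np.float64(1.1220209055144714), np.float64(1.580027289390755))
-2.4 (np.float64(0.3480056348007854), np.float64(0.9877751841942181)) (np.float64(1.1220209055144714), np.float64(1.8800272893907
[... 1772 characters left out ...]
0.040866983004005326))
1.8 (np.float64(0.2759740114517894), np.float64(-1.0328383148059932)) (np.float64(0.6001625672676851), np.float64(0.2277297749500828))
2.1 (np.float64(0.2907398954607572), np.float64(-0.7455980189267127)) (np.float64(0.6402128533306382), np.float64(0.49649393059539587))
2.4 (np.float64(0.3065366533180697), np.float64(-0.45927875535597146)) (np.float64(0.6450172852670192), np.float64(0.792745862507531))
2.7 (np.float64(0.3231887562228688), np.float64(-0.17374390065463932)) (np.float64(0.6748473986797427), np.float64(1.0694575493557776))
3.0 (np.float64(0.34049987464143394), np.float64(0.11115852261936746)) (np.float64(0.7186187536734862), np.float64(1.3351915667538903))
```

```bash
python3 - <<'E'
from h import *
from math import pi
o=[pi,0,3.22-2*pi]
p=np.array([.403,.1533,0.])
move_to(p+[0,0,.1],o); print(get_clock(),get_qpos().round(2))
print(movel(p+[0,0,.03],rate=.15), movel(p+[0,0,-.001],rate=.04,threshold=8),get_eef_pos(),get_clock())
grab(30); print(get_grip_width(),get_grip_force(),get_ft_force(),get_clock())
movel(p+[0,0,.08],rate=.15); print(get_grip_width(),get_eef_pos(),get_clock())
d=get_image("side"); t=get_image("top")
c=proj(d,[p+[0,0,.09]])[0]; e=proj(t,[p+[0,0,.09]])[0]
cv2.imwrite("pics/g1.png",np.hstack([crop(d,c,76,100,5),crop(t,e,76,100,5)]))
E
```

```text
3.2333 [ 0.49  0.45 -1.18  2.2   0.57  0.84  0.6 ]
False False [ 0.40302505  0.15341829 -0.00091575] 4.775
0.048152632086241855 28.878427469171584 [-3.05097493 -2.2135454  11.92574354] 5.2083
0.04841254410786048 [0.40285798 0.15282236 0.0794455 ] 5.9
```

View pics/g1.png

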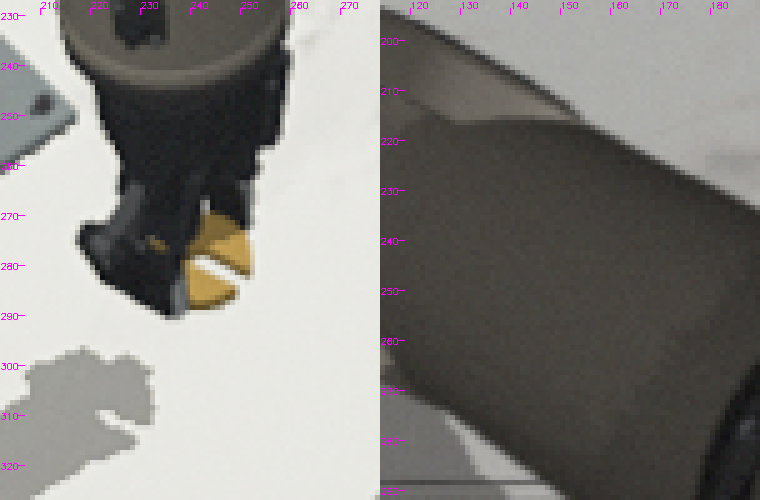

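The disc is gripped level, its slot visible from (240,278) to (250,284) in the side view. I'll carry it to the pre-insert pose and compare alignment there.

```bash
python3 - <<'E'
from h import *
from math import pi
d=get_image("side"); q=get_eef_pos()
for a in(-.2,.2,): print("rim corner pred",proj(d,[q[0]+.025*np.cos(3.22+a),q[1]+.025*np.sin(3.22+a),q[2]+.011])[0])
H=np.array([.449,-.1662,0]); y=.30; u=np.array([np.cos(y),np.sin(y),0])
o=[pi,0,y]; P=H-.045*u
movel([q[0],q[1],.13],rate=.2)
move_to(P+[0,0,.12],o); print(get_clock(),get_eef_pos(),get_eef_rot(),get_grip_width())
movel(P+[0,0,.022],rate=.12); print(get_clock(),get_eef_pos(),get_grip_width())
d=get_image("side"); t=get_image("top")
c=proj(d,[H+[0,0,.03]])[0]; e=proj(t,[H+[0,0,.03]])[0]
m=np.hstack([crop(d,c,76,80,5),crop(t,e,76,80,5)])
cv2.imwrite("pics/g2.png",m)
E
```

```text
rim corner pred [248.59205803 284.06606842]
rim corner pred [250.92490307 280.94905945]
8.1667 [ 0.40600817 -0.17884077  0.11960952] [-3.14083253e+00  4.48300120e-04  3.02281458e-01] 0.04808681135890065
9.1333 [ 0.4064145  -0.17953783  0.02248018] 0.04836714092196104
```

View pics/g2.png

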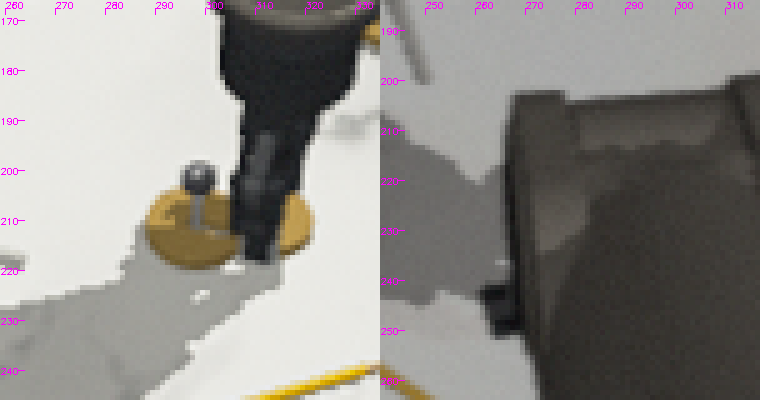

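Side view: the disc edge is tucked behind the finger at (313,210), left of the stem at (297,208), at the right height between large mass and head. Insert now.

```bash
python3 - <<'E'
from h import *
H=np.array([.449,-.1662,0]); y=.30; u=np.array([np.cos(y),np.sin(y),0])
f0=get_ft_force()
for s in(-.03,-.015,0.):
    print(s,movel(H+s*u+[0,0,.0225],rate=.06,threshold=4),get_eef_pos(),(get_ft_force()-f0).round(1),get_clock())
d=get_image("side"); c=proj(d,[H+[0,0,.03]])[0]
cv2.imwrite("pics/g3.png",crop(d,c,60,50,8))
E
```

```text
-0.03 False [ 0.42076195 -0.17480187  0.02253998] [-1.1  0.2 -1.1] 9.6333
-0.015 False [ 0.43496348 -0.1703827   0.02240939] [-0.9  0.1 -2.2] 10.0333
0.0 False [ 0.44932324 -0.16597229  0.02245102] [-0.3  0.5 -1.6] 10.4333
```

View pics/g3.png

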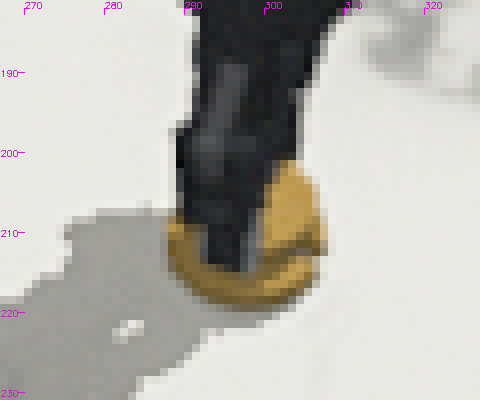

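The large mass's outline is unchanged (left edge at column 287, bottom at row 219), so the stem entered the slot. Lower and release.

```bash
python3 - <<'E'
from h import *
q=get_eef_pos()
print(movel([q[0],q[1],.0145],rate=.03,threshold=6),get_eef_pos(),get_ft_force(),get_clock())
open_jaws(); movel([q[0],q[1],.10],rate=.15)
print(get_clock())
H=np.array([.449,-.1662,0])
d=get_image("side"); c=proj(d,[H+[0,0,.03]])[0]
cv2.imwrite("pics/g4.png",crop(d,c,60,50,8))
E
```

```text
True [ 0.44888824 -0.16627459  0.01439482] [-1.863529    0.32287689 11.98411638] 10.8083
11.9917
```

View pics/g4.png

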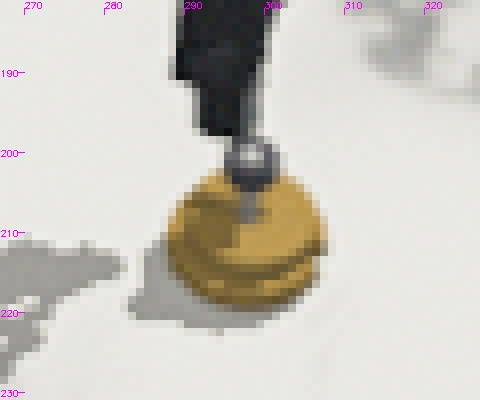

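The medium mass sits flat on the large one, centred on the stem at (298,207), slot away from the camera. Now I refine the fork pose from the saved unobstructed images with an edge fit, and grip the hanger head.

```bash
cat > fk.py <<'E'
from h import *
def seg(a,b,n=40): return np.linspace(a,b,n)
a=np.linspace(-np.pi/2,np.pi/2,20)
M=[]
for y in(-.017,.017): M.append(seg((-.017,y,.156),(.04,y,.156)))
for y in(-.005,.005): M.append(seg((-.018,y,.156),(-.002,y,.156)))
M.append(np.c_[.005*np.cos(a)*1-.0,.005*np.sin(a),np.full(20,.156)])
for y in(-.012,.012): M.append(seg((.045,y,.18),(.14,y,.18)))
M.append(seg((.045,-.012,.18),(.045,.012,.18),20))
for y in(-.0115,.0115): M.append(seg((-.024,y-.003,.156),(-.024,y+.003,.156),8))
M=np.vstack(M)
def fitfork(name):
    d=get_image(name); im=cv2.imread(f"pics/{name}0.png")
    big=cv2.resize(im,None,fx=4,fy=4,interpolation=cv2.INTER_CUBIC)
    E=cv2.Canny(cv2.GaussianBlur(big,(0,0),2),20,50)
    D=np.minimum(cv2.distanceTransform(255-E,cv2.DIST_L2,5)/4,3.)
    def cost(p):
        c,s=np.cos(p[2]*.3),np.sin(p[2]*.3)
        W=M.copy(); W[:,:2]=M[:,:2]@np.array([[c,s],[-s,c]])+p[:2]*.01
        uv=((proj(d,W)+.5)*4-.5).astype(np.float32)
        return (cv2.remap(D.astype(np.float32),uv[None,:,0],uv[None,:,1],cv2.INTER_LINEAR)**2).mean()
    R_=[minimize(cost,[(.592+dx)*100,(.1325+dy)*100,-.207/.3],method="Nelder-Mead",options=dict(xatol=1e-4,fatol=1e-5,maxiter=800)) for dx in(-.004,-.002,0,.002,.004) for dy in(-.004,-.002,0,.002,.004)]
    R_.sort(key=lambda r:r.fun)
    for r in R_[:4]: print(name,(r.x*[.01,.01,.3]).round(4),round(r.fun,3))
fitfork("top"); fitfork("side")
E
python3 fk.py; python3 - <<'E'
from h import *
q=np.array([.4489,-.1663,.0505])
print(movel(q,rate=.12,threshold=6),get_eef_pos())
grab(50); print(get_grip_width(),get_grip_force(),get_ft_force(),get_clock())
movel(q+[0,0,.113],rate=.15); print(get_grip_width(),get_eef_pos(),get_ft_force(),get_clock())
E
```

```text
top [ 0.5915  0.1344 -0.1886] 0.836
top [ 0.5916  0.1344 -0.1893] 0.836
top [ 0.5916  0.1344 -0.1889] 0.836
top [ 0.5916  0.1344 -0.1891] 0.836
side [ 0.5908  0.1332 -0.2129] 0.108
side [ 0.5908  0.1332 -0.2135] 0.108
side [ 0.5908  0.1332 -0.2131] 0.108
side [ 0.5908  0.1332 -0.2133] 0.108
False [ 0.44897129 -0.1660613   0.05051447]
0.016907868782302538 48.65261971950531 [-2.43139199  2.08796232  6.67406952] 13.3583
0.01662563911185767 [ 0.44826293 -0.16624806  0.1626423 ] [-0.38025655 -0.69137526 -4.72624924] 14.2583
```

```bash
python3 - <<'E'
from h import *
from math import pi
S=np.array([.591,.1335,0]); ps=-.208; xs=np.array([np.cos(ps),np.sin(ps),0]); P=S-.06*xs+[0,0,.163]
movel([.448,-.166,.166],[pi,0,.1],rate=.1)
movel(P,[pi,0,ps],rate=.15); pause(.3)
print(get_eef_pos(),get_eef_rot(),get_grip_width(),get_ft_force(),get_clock())
d=get_image("side"); t=get_image("top")
c=proj(d,[S+[0,0,.14]])[0]; e=proj(t,[S+[0,0,.14]])[0]
cv2.imwrite("pics/g5.png",np.hstack([crop(d,c+[8,8],60,74,8),crop(t,e,36,74,8)]))
print(proj(d,[P-[0,0,.0035],P+[0,0,-.0255]]))
E
```

```text
[0.53229527 0.14575216 0.16304106] [ 3.14158490e+00 -5.64754596e-05 -2.08203147e-01] 0.016873663351166013 [-0.05278849  0.58656933 -3.73666668] 17.2083
[[199.13481131 232.2910867 ]
 [200.28591699 238.01111093]]
```

View pics/g5.png

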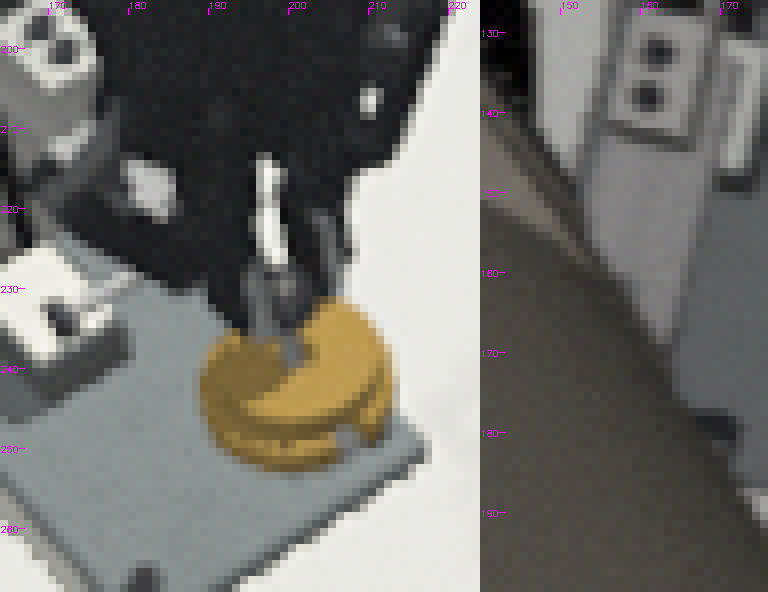

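Hanger upright in the grip; the stem is at (200,237.5), matching the predicted (200.3,238) within 0.5 px. The large slot faces the robot at (207,249). Insert.

```bash
python3 - <<'E'
from h import *
S=np.array([.591,.1335,0]); ps=-.208; xs=np.array([np.cos(ps),np.sin(ps),0]); ys=np.array([-xs[1],xs[0],0])
f0=get_ft_force()
for s in(-.03,-.02,-.01,-.004,0):
    r=movel(S+s*xs+[0,0,.163],rate=.05,threshold=3.5); f=get_ft_force()-f0; e=get_eef_pos()-S
    print(s,r,"along",round(e@xs,4),"lat",round(e@ys,4),"F",round(f@xs,2),round(f@ys,2),round(f[2],2),"M",get_moment().round(2),get_clock())
    if r: break
E
```

```text
-0.03 False along -0.0303 lat 0.0001 F -0.54 -0.56 -0.71 M [0.03 0.   0.02] 18.0583
-0.02 True along -0.0191 lat -0.0005 F -0.58 -0.18 -0.21 M [ 0.    0.06 -0.03] 18.35
```

```bash
python3 - <<'E'
from h import *
S=np.array([.591,.1335,0]); ps=-.208; xs=np.array([np.cos(ps),np.sin(ps),0]); ys=np.array([-xs[1],xs[0],0])
f0=get_ft_force(); m0=get_moment()
for s in(-.015,-.010,-.005,0):
    r=movel(S+s*xs+[0,0,.163],rate=.04,threshold=6); pause(.1); f=get_ft_force()-f0; e=get_eef_pos()-S
    print(s,r,"along",round(e@xs,4),"lat",round(e@ys,4),"F",round(f@xs,2),round(f@ys,2),round(f[2],2),"M",(get_moment()-m0).round(3),get_clock())
    if r: break
d=get_image("side"); cv2.imwrite("pics/s6.png",d["color"][:,:,::-1])
# stem visible? report brass mask fit of large disc location vs expected
hsv=cv2.cvtColor(d["color"],cv2.COLOR_RGB2HSV); m=(hsv[:,:,1]>90)&(hsv[:,:,0]>10)&(hsv[:,:,0]<28); m[:, :150]=0; m[:200]=0; m[262:]=0; m[:,225:]=0
yy,xx=np.nonzero(m); print("brass bbox",xx.min(),xx.max(),yy.min(),yy.max())
q=get_eef_pos(); a=np.linspace(0,2*np.pi,100); c=q-[0,0,.0505]
o=np.vstack([np.c_[c[0]+r*np.cos(a),c[1]+r*np.sin(a),np.full(100,c[2]+z)] for r,z in((.03,.005),(.03,.015),(.025,.025))])
uv=proj(d,o); print("expected",uv.min(0),uv.max(0))
E
```

```text
-0.015 False along -0.0151 lat -0.0 F 0.14 -0.69 -0.29 M [-0.057 -0.02  -0.016] 18.725
-0.01 False along -0.01 lat 0.0 F -0.4 -0.49 0.11 M [-0.025 -0.04  -0.005] 19.1
-0.005 False along -0.005 lat 0.0 F 0.07 0.73 -1.16 M [-0.004 -0.052  0.06 ] 19.475
0 False along -0.0 lat 0.0 F 0.56 0.5 -0.71 M [ 0.019 -0.094  0.025] 19.85
brass bbox 152 198 222 251
expected [174.98901423 216.48627529] [199.4048017  238.42552641]
```

```bash
python3 - <<'E'
from h import *
im=cv2.imread("pics/s6.png"); hsv=cv2.cvtColor(im,cv2.COLOR_BGR2HSV)
m=((hsv[:,:,1]>90)&(hsv[:,:,0]>10)&(hsv[:,:,0]<28)&(hsv[:,:,2]>50)).astype(np.uint8)
n,l,st,ce=cv2.connectedComponentsWithStats(m[:300])
for i in range(1,n):
    if st[i,4]>15: print(st[i],ce[i].round(1))
for r in range(208,246): print(r,"".join("#" if v else "." for v in m[r,165:210]))
E
```

```text
[ 221   80  128   85 5988] [282.9 120.7]
[41 89  5  6 25] [43.  91.6]
[330 166  12  10  85] [335.6 170.3]
[177 222  22  16 177] [188.3 231.1]
[294 239  41  13 102] [313.2 245.1]
208 .............................................
209 .............................................
210 .............................................
211 .............................................
212 .............................................
213 .............................................
214 .............................................
215 .............................................
216 .............................................
217 .............................................
218 .............................................
219 .............................................
220 .............................................
221 .............................................
222 .......................#.......#.............
223 .......................##......##............
224 ............##..........##......#............
225 ............###.........###.....##...........
226 ...........####...
[... 277 characters left out ...]

232 ............#####################............
233 ............##############....##.............
234 ............###############...#..............
235 .............##############..................
236 ..............#############..................
237 .................#########...................
238 .............................................
239 .............................................
240 .............................................
241 .............................................
242 .............................................
243 .............................................
244 .............................................
245 .............................................
```

The brass outline (columns 176–198, bottom row 237) matches the expected one (175–199, 238): the hanger is upright and at the seat. Lower until the prongs take the weight, then release.

```bash
python3 - <<'E'
from h import *
S=np.array([.591,.1335,0]); ps=-.208; xs=np.array([np.cos(ps),np.sin(ps),0])
f0=get_ft_force()
print(movel(S+[0,0,.157],rate=.02,threshold=4),get_eef_pos(),(get_ft_force()-f0).round(2),get_clock())
pause(.2);print((get_ft_force()-f0).round(2))
E
```

```text
True [0.59120977 0.13367466 0.15946053] [-0.79  0.31 11.93] 20.175
[-1.34  0.45 11.93]
```

```bash
python3 - <<'E'
from h import *
from math import pi
S=np.array([.591,.1335,0]); ps=-.208; xs=np.array([np.cos(ps),np.sin(ps),0]); ys=np.array([-xs[1],xs[0],0])
open_jaws(); e=get_eef_pos(); movel([e[0],e[1],.26],rate=.12); grab(30)
P=S-.012*xs+.073*ys
c=[(solve_ik(P+[0,0,.141],[pi,0,ps+k]),ps+k) for k in(pi/2,-pi/2)]
q=get_qpos(); print([None if a is None else (a-q).round(2) for a,_ in c])
yw=min((x for x in c if x[0] is not None),key=lambda x:abs(x[0]-q).max())[1]
mid=S-.05*xs+.05*ys
move_to(mid+[0,0,.26],[pi,0,yw]); movel(P+[0,0,.26],rate=.15)
print(yw,get_eef_pos(),get_clock())
r=movel(P+[0,0,.141],rate=.08,threshold=6); e=get_eef_pos(); print("down",r,e,get_ft_force().round(2),get_clock())
d=get_image("side"); cv2.imwrite("pics/s7.png",d["color"][:,:,::-1])
hsv=cv2.cvtColor(d["color"],cv2.COLOR_RGB2HSV)
m=((hsv[:,:,1]>90)&(hsv[:,:,0]>10)&(hsv[:,:,0]<28)&(hsv[:,:,2]>50)).astype(np.uint8)
n,l,st,ce=cv2.connectedComponentsWithStats(m[:300])
print([(st[i].tolist(),ce[i].round(1)) for i in range(1,n) if st[i,4]>15 and 150<ce[i][0]<225])
E
```

```text
[array([ 0.04,  0.24, -0.26,  0.05,  0.3 , -0.12,  1.23]), array([ 0.14,  0.31, -0.42,  0.04,  0.41, -0.06,  4.28])]
1.3627963267948966 [0.59425364 0.20766585 0.25958683] 24.525
down False [0.59452815 0.2075372  0.14147215] [0.62 0.2  0.09] 26.1583
[([177, 222, 22, 17, 194], array([188.3, 231.5]))]
```

Hanger hangs as expected (brass box unchanged, one row lower). Now push the pin.

```bash
python3 - <<'E'
from h import *
S=np.array([.591,.1335,0]); ps=-.208; xs=np.array([np.cos(ps),np.sin(ps),0]); ys=np.array([-xs[1],xs[0],0])
B=S-.012*xs+[0,0,.141]; f0=get_ft_force()
for l in(.062,.055,.045,.038,.0345,.033,.0315,.030):
    r=movel(B+l*ys,rate=.04,threshold=12); pause(.1); f=get_ft_force()-f0; e=get_eef_pos()-S
    print(l,r,"lat",round(e@ys,4),"along",round(e@xs,4),"F",round(f@xs,2),round(f@ys,2),round(f[2],2),get_clock())
    if r or f@ys>8: break
E
```

```text
0.062 False lat 0.0619 along -0.0119 F -1.01 -0.14 -0.24 26.7333
0.055 False lat 0.0549 along -0.0119 F -0.37 -0.1 -0.38 27.1583
0.045 False lat 0.0448 along -0.0119 F -0.58 -0.33 0.6 27.6583
0.038 False lat 0.0378 along -0.0119 F -0.97 -0.74 0.56 28.0833
0.0345 False lat 0.0343 along -0.0119 F -1.71 0.07 0.26 28.4333
0.033 False lat 0.0342 along -0.012 F 0.66 6.43 -2.58 28.7833
0.0315 False lat 0.0341 along -0.0121 F 1.78 14.36 -8.62 29.1333
```

Firm stop at 34.2 mm, which is the 23 mm home face plus the 11 mm half finger. Retreat and verify by picture.

```bash
python3 - <<'E'
from h import *
from math import pi
S=np.array([.591,.1335,0]); ps=-.208; xs=np.array([np.cos(ps),np.sin(ps),0]); ys=np.array([-xs[1],xs[0],0])
B=S-.012*xs
movel(B+.06*ys+[0,0,.141],rate=.08); movel(B+.06*ys+[0,0,.27],rate=.15)
move_to([.42,-.25,.3],[pi,0,1.0]); print(get_clock(),get_ft_force())
d=get_image("side"); t=get_image("top")
p=S-.011*xs+[0,0,.15]
for n,c in(("side",d),("top",t)): print(n,"home face",proj(c,[p+.023*ys])[0],"home head ctr",proj(c,[p+.02*ys])[0],"out",proj(c,[p+.049*ys])[0])
cv2.imwrite("pics/f.png",np.hstack([crop(d,proj(d,[S+[0,0,.14]])[0],50,60,9),crop(t,proj(t,[S+[0,0,.14]])[0],38,60,9)]))
E
```

```text
32.3917 [-0.21194239 -0.84656141 -0.35175401]
side home face [180.298121   228.07616285] home head ctr [181.32691754 227.44013534] out [171.2658154  233.66015798]
top home face [147.28543492 165.28269666] home head ctr [148.48532003 165.51629712] out [136.89701757 163.26022051]
```

View pics/f.png

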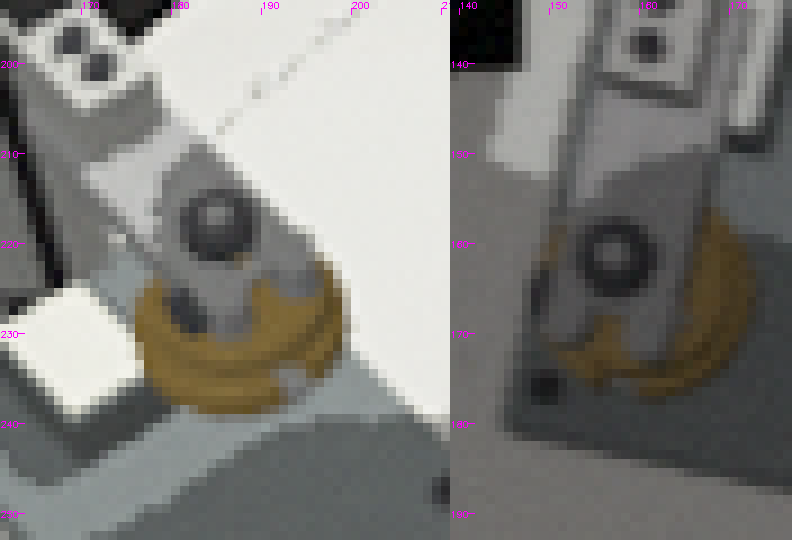

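The pin head lies at (181,227) in the side view and (148.5,165) in the top view, exactly the home predictions. The hanger head rests on both prongs and the masses are level.

```bash
python3 -c "
from cell import *
print(hand_in(),get_clock())"
```

```text
the job is handed in; nothing more can be done
the job is handed in; nothing more can be done
```

I handed the job in at about 32.5 s on the robot clock: the medium mass is on the hanger with its slot opposite the large one's, the hanger is seated upright in the fork, the keeper pin is fully home (checked in both cameras), and the small mass was not touched.

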